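# Press a label holder behind the shelf-edge lip and hold it home

### The arm

A 7-joint arm with a two-finger parallel gripper is mounted at the origin on the work surface; the furniture and walls round the work are solid. World frame = base frame: x ahead of the robot, y to its left, z up, the work surface at z = 0. Lengths are in m, angles in rad, forces in N, time in s.
With the tool pointing down it reaches from about 0.425 to 0.925 m from the base axis. Payload 6.8 kg.
Tool frame: the origin (TCP) lies where the fingers leave the gripper's body, on its centre line; the fingertips stand 73 mm ahead of it and the grasp point (between the pads) lies 54 mm ahead of it; z points along the fingers, y is the line along which they close (so a half turn about z gives the same grasp; the last joint's range is limited). The gripper opens to 85 mm and grips with 20 to 120 N. Pads are 22 mm wide; open, the fingers measure 114 mm over their backs; the gripper's body (76 mm by 85 mm) begins 54 mm behind the grasp point. The pads swing forward as they close: fully open they stand 13 mm farther back than shut.
Start: joints at [1.168, 0.477, 0.022, 1.555, -0.011, 1.109, -0.083], TCP at [0.196, -0.646, 0.304] pointing down, gripper open.
Joint ranges: [-2.96, 2.96], [-0.34, 2.1], [-1.41, 1.46], [0.24, 2.44], [-1.37, 4.51], [0.17, 1.92], [-2.96, 2.96]. Speed limits (rad/s): [2.39, 2.39, 3.14, 3.14, 3.14, 3.14, 3.14].

### API

Orientations are given as a rotation vector (axis times angle).
In Python, from bench import r gives the robot as it stands.
- The arm moves only by the tool drive_effector, called after "Call:" as a command line: name --argument value ..., lists and objects as JSON in quotes. Schema: {"type":"object","properties":{"offsets":{"type":"array","items":{"type":"number"},"minItems":6,"maxItems":30},"finger_gap":{"type":"number"},"grip_force":{"type":"number"},"only":{"type":"string"},"quiet":{"type":"boolean"},"lines":{"type":"string"}},"required":["offsets"],"additionalProperties":false}. offsets is one flat list of numbers that holds 1 to 5 rows one after another, with no inner brackets; each row has 6 numbers: dx, dy, dz in normalised numbers (1 is 0.3 m), then a rotation vector rx, ry, rz in normalised numbers (1 is 360 degrees); each row is the pose to reach, as a shift and turn from the pose commanded when the call began, along the tool's axes at that moment; what a row does not reach only later rows make up. A row lasts 1/10 s, in which the tool goes at most 0.05 m and 0.15 rad, less where a joint would pass 70% of its speed; a pose out of reach is approached as far as the arm can. finger_gap is the finger opening in m, set as the call begins (left out keeps the last). The fingers move at their own pace and stop on an object; grip_force is the grip in N (left out, the last holds). Time passes only in rows, so rows that do not move let the fingers close. The tool returns the time, the measured TCP pose, the force, the opening and the grip force at its end. only (a regular expression) keeps the lines of the reply that match it, lines (a string "A,B") keeps lines A to B, and quiet returns only ok. No shift or turn number may pass 1 either way. Input that does not fit is refused with a message, and nothing moves.
- r.get_obs(): the state, without advancing time (a new reading comes with each control period).
- r.grab_frame(name): name is "scene" or "top" or "wrist"; returns (picture, depth): 480x640x3 uint8, blue, green, red; 480x640 float32, m along the optical axis (not along the pixel's ray), 0 where there is no reading.
- r.camera_info(name): a dict with "camera_matrix" (3x3 intrinsics, pixels), "R" (3x3) and "t" (3): a world point X has camera coordinates R X + t. Camera axes: x right, y down, z forward; pixel columns grow to the right and rows downward; lengths in m; the calibration is good to about 2 mm. A picture is of the moment at which its call begins: read the wrist's pose just before it. camera_info takes no time and is no camera call; for the wrist camera it gives the pose at the moment of the call.
- r.hand_in(): hands the job in; it is judged then, once.
The state is a dict: "clock": time; "joints": joint angles; "qvel": joint speeds; "tau": joint torques, N m; "tcp_pos": TCP position; "orientation": TCP orientation; "contact_force": force on the tool from outside, world axes, zero at the start; "moment": the same for the moment, N m; "grip_width": finger opening in m; "gripper_force": force on a finger pad.
Only numpy, scipy, OpenCV 4.12 (cv2) and the standard library are available. Lean on these libraries where they do the work, as an engineer would, in place of code of your own. Each camera call takes 0.05 s, during which the arm holds its last target. There are 200 camera calls.

### The job

One spring clip on the front edge of the stock shelf has no label holder. Take the wide spare holder from the slotted wooden block, turn it so that its label card faces outward, away from the shelf, like its neighbours, and feel its tongue down behind the clip's lip. Press it fully home against the spring without ramming it and finish while still holding it down there, upright, so that the lock screw can be tightened; leave the narrow spare and the stock on the shelf undisturbed.

Things in the scene. Friction and masses are not known exactly. Their poses are not given: they have to be found in the camera images.
- holder_wide: wide spare label holder, grey plastic, 80 mm wide (y), 99 mm tall (z), 60 g, loose, upright in an outer slot of the block (which one varies). Origin: centre of its underside, z up, white card on its -x face. Tongue z 0 to 32, 5 mm thick (x), 74 mm wide; window panel z 31 to 75, 5 mm thick, its frame 2.6 mm proud in front; grip bead z 74 to 99
- holder_grip (a point): centre of the wide holder's grip bead, 86.5 mm above its underside; the bead is 12 mm thick (x), 64 mm wide (y), 25 mm tall, to be pinched across its thickness; axes as the holder's
- holder_notch (a point): lower end of the notch in the wide holder's tongue: holder frame x 0, y +15 mm, z 0. The notch is 11 mm wide and runs up the whole tongue; being off centre it makes the two ends different
- holder_narrow: narrow spare holder, same make but 56 mm wide, loose, standing in the other outer slot of the block; too small for the empty clip, leave it alone. Origin: centre of its underside, front is -x
- rack: beech block 124 (x) by 110 (y) by 32 mm with three open saw slots along its y, at x -35, 0 and +35 mm, each 6.6 mm wide and 22 mm deep; fixed. Origin: centre of its underside. Holders stand with their undersides 10 mm above the table, in the slots at x -35 and +35, all facing the block's -x
- shelf: plywood riser shelf, 110 deep (x) by 370 wide (y) by 100 mm high, fixed. Origin: centre of its underside; front faces its -x. Three aluminium spring clips hook over its front edge; two are filled, the empty one may be any of the three. The tops of the fitted holders reach 154 mm above the table
- clip: the empty spring clip, fixed. Origin: centre of the floor of its slot, 51 mm above the table; -x points out from the shelf, y along it, z up. Slot for the tongue: x -4 to +4, y -39.5 to +39.5 mm, open on top. When home the holder's frame has the same directions as the clip's and its underside is at z 4 mm
- clip_mouth (a point): centre of the slot's mouth, 26 mm above its floor. The 3 mm front lip rises to here, then flares outward up to 33 mm above the floor; the back plate behind rises to 50 mm above the floor, about level with the shelf top
- clip_rib (a point): top of the rib in the slot: clip frame x 0, y +15, z +23 mm. The rib is 6 mm thick with a pointed top and enters the notch of the tongue; a holder put in the wrong way round stops on it
- clip_foot (a joint): sprung foot in the slot of the empty clip, m: 0 = up (its top 12 mm above the slot's floor), 0.008 = pressed fully down (its top 4 mm above the floor); starts to move at about 3.5 N, fully down at about 9 N, springs back up if let go
- spool_tan: spool of tan thread, 29 mm across, 42 mm tall, loose, standing on the shelf board; leave it. Origin: centre of its underside
- spool_black: spool of black thread, 29 mm across, 42 mm tall, loose, standing on the shelf board; leave it. Origin: centre of its underside
- compact: round gold compact, 69 mm across, 18 mm tall, loose, lying on the shelf board; leave it. Origin: centre of its underside
- patch_tan: leather patch on cork, 34 by 62 by 9 mm, loose, lying on the shelf board; leave it. Origin: centre of its underside

How it is judged:
By the outcome, as a careful person would: the job done as asked, in the order asked, and still so for the second after the job is handed in, while the arm keeps its last pose, push and grip.
It also fails if it takes over 40 s, if anything falls off the work surface, if the arm or the gripper's body presses on something with over 40 N, if the wrist force passes 120 N, or if a joint passes its speed limit or range.

## Working session

There is one attempt and no reset: what is moved stays moved. The work goes in short steps, Python scripts to look and compute and a tool call to move; the robot and the scene stay as the last step left them, time stands still between calls to the robot, and variables do not carry over. Pictures are saved under pics/ and viewed, at most 10 in all, crops included, and the job is handed in when it is done.

```bash
ls; mkdir -p pics
```

Create h.py:
```python
import numpy as np, cv2
from bench import r
def grab(n,save=None):
    ci=r.camera_info(n); im,d=r.grab_frame(n)
    if save: cv2.imwrite('pics/'+save,im)
    K=np.array(ci["camera_matrix"]);R=np.array(ci["R"]);t=np.array(ci["t"])
    v,u=np.mgrid[:480,:640]
    P=np.stack([(u-K[0,2])/K[0,0]*d,(v-K[1,2])/K[1,1]*d,d],-1)
    W=(P-t)@R
    W[d==0]=np.nan
    return im,d,W
```

Run:
```python
from h import *
for n in("scene","top"):
    im,d,W=grab(n,n+'0.png'); np.save(n+'.npy',W)
o=r.get_obs();print(o)
for n in("scene","top"):
    c=r.camera_info(n);print(-np.array(c["R"]).T@np.array(c["t"]))
```

```text
bench.py
pics
{'clock': 0.1, 'joints': array([ 1.16788176,  0.47771388,  0.02233669,  1.55631376, -0.01151021,
        1.1092998 , -0.08307969]), 'qvel': array([ 1.38190928e-04, -2.05901928e-03,  2.10691007e-03, -1.85869116e-03,
       -1.27554430e-03, -4.94824999e-04,  3.00975844e-05]), 'tau': array([ 4.88167541e-03, -5.97755349e+01,  1.61351714e+00, -2.81954759e+01,
        1.27769104e-02,  5.07928751e-03,  3.22895801e-05]), 'tcp_pos': array([ 0.19601881, -0.64549533,  0.3030415 ]), 'orientation': array([-3.10595936e+00, -4.61252091e-01,  5.31693595e-04]), 'contact_force': array([ 0.60920263, -0.83927118, -0.06417172]), 'moment': array([ 0.02943794, -0.0107113 ,  0.04844677]), 'gripper_force': 0.0, 'grip_width': 0.08540052424493037}
[-0.17113403  0.31103902  0.81935586]
[ 0.3622398  -0.0607667   1.34393084]
```

View pics/scene0.png

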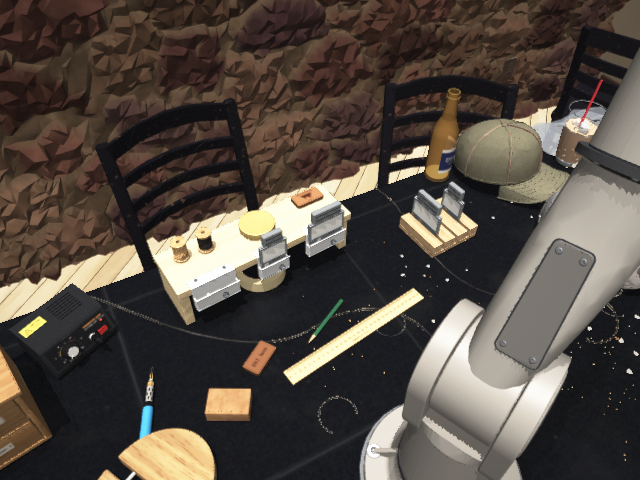

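View pics/top0.png

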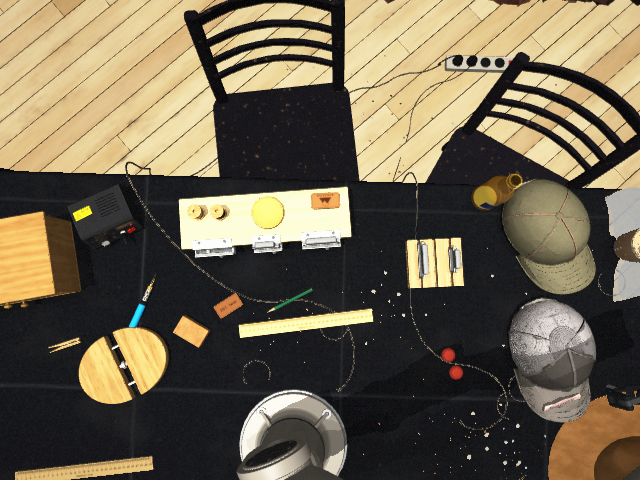

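Run:
```python
from h import *
im=cv2.imread('pics/scene0.png')
a=cv2.resize(im[170:260,390:490],(500,450),interpolation=cv2.INTER_CUBIC)
b=cv2.resize(im[190:320,140:360],(660,390),interpolation=cv2.INTER_CUBIC)
cv2.imwrite('pics/a.png',a)
W=np.load('top.npy')
def rect(m,name):
    p=W[m]; q=p[:,:2].astype(np.float32)
    c,s,an=cv2.minAreaRect(q); print(name,len(q),c,s,an,'z',np.median(p[:,2]))
v,u=np.mgrid[:480,:640]
z=W[...,2]
def box(u0,u1,v0,v1): return (u>=u0)&(u<=u1)&(v>=v0)&(v<=v1)
rect(box(165,360,180,245)&(z>.09)&(z<.11),'shelftop')
rect(box(165,360,225,265)&(z>.145)&(z<.165),'beads fitted')
rect(box(185,240,230,265)&(z>.07)&(z<.115)&(u>0),'emptyclip')
rect(box(400,470,230,295)&(z>.022)&(z<.042),'rack')
for n,b_ in(('L',(414,436,235,285)),('R',(442,466,235,285))):
    rect(box(*b_)&(z>.095)&(z<.12),'bead'+n)
print(np.round(z[244:262,190:236:5],3))
S=np.load('scene.npy')
```

```text
shelftop 7150 (0.5012859106063843, 0.0711805671453476) (0.12319187819957733, 0.36993709206581116) 5.772424697875977 z 0.09955219585798777
beads fitted 289 (0.4515974819660187, 0.00021906942129135132) (0.012372400611639023, 0.16870355606079102) 5.956185817718506 z 0.15266709784793792
emptyclip 1209 (0.44764384627342224, 0.1820358783006668) (0.057896800339221954, 0.12124918401241302) 2.2867205142974854 z 0.09897210199379143
rack 1858 (0.4229576885700226, -0.3131085932254791) (0.1099013164639473, 0.12541431188583374) 4.752607345581055 z 0.031323912623778705
beadL 183 (0.4274628460407257, -0.2777324616909027) (0.06267984211444855, 0.01330068800598383) 4.351490020751953 z 0.1077548151873523
beadR 119 (0.42902880907058716, -0.34691864252090454) (0.039456237107515335, 0.012691035866737366) 4.276364326477051 z 0.10748987762064086
[[ 0.098  0.099  0.1    0.099  0.1    0.1    0.099  0.1    0.102  0.101]
 [ 0.1    0.102  0.101  0.101  0.101  0.102  0.1    0.101  0.097  0.095]
 [ 0.1    0.101  0.102  0.097  0.1    0.101  0.1    0.097  0.105 -0.001]
 [ 0.1    0.1    0.101  0.1    0.099  0.1    0.
[... 348 characters left out ...]
 0.062  0.066  0.065  0.076  0.082  0.048]
 [-0.003  0.069  0.056  0.065  0.078  0.074  0.077  0.073  0.081  0.045]
 [-0.002  0.073  0.076  0.071  0.08   0.083  0.089  0.085  0.084 -0.003]
 [-0.002  0.084  0.081  0.083  0.083  0.082  0.086  0.001 -0.002 -0.004]
 [-0.006    nan  0.083  0.085 -0.004  0.003  0.066 -0.003 -0.001 -0.002]
 [-0.003  0.078  0.     0.001 -0.005 -0.004  0.001 -0.003  0.004 -0.004]
 [-0.004  0.001 -0.001 -0.002 -0.002 -0.002 -0.002 -0.     0.001 -0.002]
 [ 0.012 -0.003 -0.003 -0.     0.003 -0.004 -0.002 -0.003 -0.004 -0.003]
 [ 0.015 -0.003 -0.004  0.004 -0.003 -0.004 -0.005 -0.002 -0.004 -0.003]
 [ 0.019 -0.005 -0.002 -0.003 -0.003 -0.002 -0.007 -0.001 -0.001 -0.003]]
```

View pics/a.png

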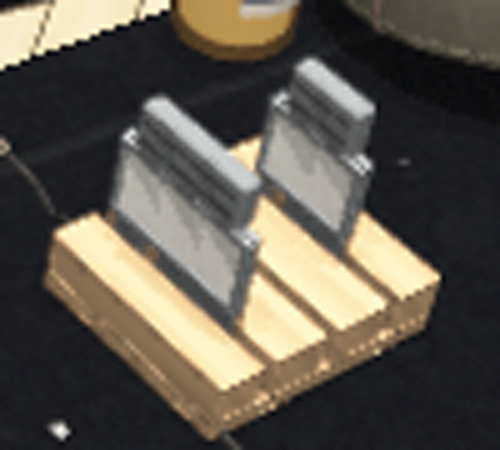

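Add to h.py:
```python
from scipy.spatial.transform import Rotation as Ro
def to(pos,ydeg):
    "delta in tool axes to reach TCP pos, pointing down, tool y at ydeg"
    o=r.get_obs(); R=Ro.from_rotvec(o["orientation"])
    a=np.radians(ydeg); y=np.array([np.cos(a),np.sin(a),0]); z=np.array([0,0,-1.]); x=np.cross(y,z)
    G=Ro.from_matrix(np.stack([x,y,z],1))
    print('delta',np.round(R.inv().apply(np.array(pos)-o["tcp_pos"]),4),np.round((R.inv()*G).as_rotvec(),4))
```

Run:
```python
from h import *
W=np.load('top.npy').reshape(-1,3)
a=np.array([.196,-.646]);b=np.array([.4275,-.278])
for s in np.linspace(0,1,8):
    c=a+s*(b-a); m=np.hypot(*(W[:,:2]-c).T)<.08
    print(np.round(c,2), np.round(np.nanpercentile(W[m,2],[50,98,100]),3))
to([.4275,-.2777,.25],-85.5)
```

```text
[ 0.2  -0.65] [0.128 0.347 0.352]
[ 0.23 -0.59] [0.137 0.346 0.352]
[ 0.26 -0.54] [0.116 0.146 0.152]
[ 0.3  -0.49] [0.042 0.138 0.148]
[ 0.33 -0.44] [-0.001  0.093  0.11 ]
[ 0.36 -0.38] [-0.     0.091  0.114]
[ 0.39 -0.33] [0.028 0.109 0.114]
[ 0.43 -0.28] [0.027 0.109 0.114]
delta [ 0.3284 -0.2846  0.0535] [-0.0016  0.0003  0.2163]
```

The manual's scale: shifts go in shares of 0.3 m and turns go in shares of 360 degrees. Converting my numbers, 0.166 m / 0.3 = 0.5533, -0.144 m / 0.3 = -0.48, 0.05 rad / 6.2832 = 0.008.

Call:
drive_effector --offsets '[0.11, -0.0933, 0, 0, 0, 0.0032, 0.22, -0.19, 0, 0, 0, 0.008, 0.3333, -0.29, 0, 0, 0, 0.0127, 0.4433, -0.3833, 0, 0, 0, 0.0175, 0.5533, -0.48, 0, 0, 0, 0.0207]' --finger_gap 0.05 --grip_force 30

```text
clock: 0.6
tcp_pos: [0.3138, -0.4581, 0.3036]
orientation: [-3.131, -0.257, 0.0]
contact_force: [0.7, -0.0, -0.3]
grip_width: 0.0497
gripper_force: 0.0
```

Call:
drive_effector --offsets '[0.11, -0.0933, 0.0333, 0, 0, 0.0032, 0.22, -0.19, 0.0667, 0, 0, 0.0064, 0.3333, -0.29, 0.1, 0, 0, 0.0095, 0.4433, -0.3833, 0.1333, 0, 0, 0.0127, 0.54, -0.47, 0.1767, 0, 0, 0.0137]'

```text
clock: 1.1
tcp_pos: [0.4511, -0.2923, 0.2507]
orientation: [3.139, 0.124, 0.001]
contact_force: [0.3, -0.7, -0.9]
grip_width: 0.0498
gripper_force: 0.0
```

Call:
drive_effector --offsets '[0, 0, 0, 0, 0, 0, 0, 0, 0, 0, 0, 0]'

```text
clock: 1.3
tcp_pos: [0.45, -0.2933, 0.2503]
orientation: [-3.138, -0.128, 0.002]
contact_force: [0.3, 0.2, -0.2]
grip_width: 0.0498
gripper_force: 0.0
```

Run:
```python
from h import *
im,d,W=grab('wrist','w1.png'); np.save('w1.npy',W)
to([.4275,-.2777,.25],-85.5)
```

```text
delta [-0.0204 -0.0186  0.0007] [0.0001 0.0009 0.0001]
```

View pics/w1.png

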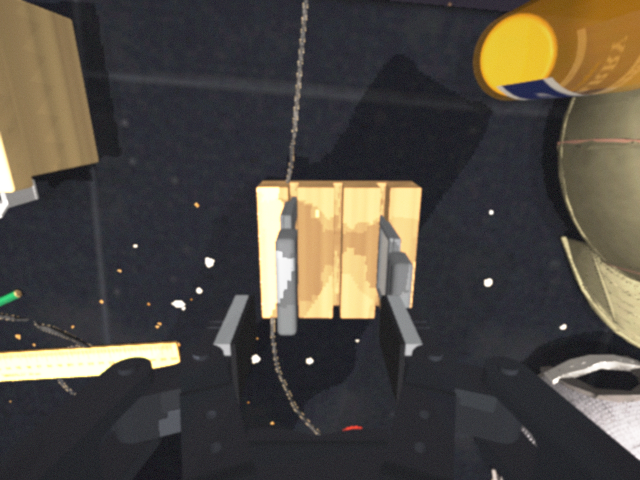

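Add to h.py:
```python
def rect(W,lo,hi,cx,cy,rad,zl,zh):
    m=(W[...,2]>zl)&(W[...,2]<zh)&(np.hypot(W[...,0]-cx,W[...,1]-cy)<rad)
    p=W[m]; q=p[:,:2].astype(np.float32); c,s,an=cv2.minAreaRect(q)
    print(len(q),'c',np.round(c,4),'size',np.round(s,4),'ang',round(an,2),'z',np.round(np.median(p[:,2]),4),'median',np.round(np.median(q,0),4)); return p
```

Run:
```python
from h import *
W=np.load('w1.npy')
rect(W,0,0,.4275,-.278,.04,.1,.118)
rect(W,0,0,.4275,-.278,.04,.104,.112)
rect(W,0,0,.423,-.313,.1,.027,.036)
# frame/panel profile mid window: z .045-.08
m=(W[...,2]>.05)&(W[...,2]<.095)&(np.hypot(W[...,0]-.4275,W[...,1]+.278)<.045)
print(m.sum())
im=cv2.imread('pics/w1.png'); ys,xs=np.nonzero(m); print(xs.min(),xs.max(),ys.min(),ys.max())
c=r.camera_info('wrist');print(-np.array(c["R"]).T@np.array(c["t"]))
```

```text
2031 c [ 0.4268 -0.2756] size [0.0632 0.0123] ang 4.33 z 0.1092 median [ 0.4302 -0.2757]
1944 c [ 0.4268 -0.2755] size [0.063  0.0121] ang 4.33 z 0.1092 median [ 0.4294 -0.2756]
13863 c [ 0.4223 -0.3108] size [0.1102 0.1239] ang 4.5 z 0.0325 median [ 0.4353 -0.306 ]
469
278 297 203 310
[ 0.52603349 -0.28811251  0.3213065 ]
```

Run:
```python
from h import *
to([.4268,-.2757,.1505],-85.6)
```

```text
delta [-0.0209 -0.0207  0.1002] [0.0001 0.0009 0.0019]
```

To row units: 0.1 m / 0.3 = 0.3333, 0.085 m / 0.3 = 0.2833, 0.002 rad / 6.2832 = 0.0003.

Call:
drive_effector --offsets '[-0.07, -0.069, 0, 0, 0, 0.0003, -0.07, -0.069, 0.1, 0, 0, 0.0003, -0.07, -0.069, 0.2, 0, 0, 0.0003, -0.07, -0.069, 0.2833, 0, 0, 0.0003, -0.07, -0.069, 0.3333, 0, 0, 0.0003]'

```text
clock: 1.85
tcp_pos: [0.4254, -0.2768, 0.1495]
orientation: [-3.139, -0.115, 0.003]
contact_force: [-1.0, 0.2, -0.1]
grip_width: 0.0503
gripper_force: 0.0
```

Call:
drive_effector --offsets '[0, 0, 0, 0, 0, 0, 0, 0, 0, 0, 0, 0]'

```text
clock: 2.05
tcp_pos: [0.4268, -0.2765, 0.1514]
orientation: [3.139, 0.117, -0.0]
contact_force: [-0.7, 0.3, 1.4]
grip_width: 0.0499
gripper_force: 0.0
```

Call:
drive_effector --offsets '[0, 0, 0, 0, 0, 0, 0, 0, 0, 0, 0, 0, 0, 0, 0, 0, 0, 0, 0, 0, 0, 0, 0, 0, 0, 0, 0, 0, 0, 0]' --finger_gap 0.0 --grip_force 30

```text
clock: 2.55
tcp_pos: [0.4277, -0.2757, 0.1519]
orientation: [3.138, 0.12, 0.002]
contact_force: [-2.0, -0.2, 5.3]
grip_width: 0.0115
gripper_force: 32.1
```

```bash
python3 - <<'E'
from h import *
to([.4268,-.2757,.1505],-85.6)
o=r.get_obs();print(o['joints'],o['contact_force'],o['gripper_force'])
E
```

```text
delta [-0.0009 -0.      0.0014] [ 0.0012 -0.0013 -0.0001]
[ 0.54769983  0.41903522 -0.11943429  2.06973619  0.08026402  0.65536898
 -1.1192416 ] [-1.98796859 -0.15091682  5.27880723] 32.08361506462097
```

To row units: -0.14 m / 0.3 = -0.4667, -0.01 m / 0.3 = -0.0333.

Call:
drive_effector --offsets '[0, 0, -0.0333, 0, 0, 0, 0, 0, -0.1, 0, 0, 0, 0, 0, -0.2, 0, 0, 0, 0, 0, -0.3333, 0, 0, 0, 0, 0, -0.4667, 0, 0, 0]'

```text
clock: 3.05
tcp_pos: [0.4267, -0.2748, 0.2926]
orientation: [-3.139, -0.121, 0.001]
contact_force: [1.3, -1.3, -1.2]
grip_width: 0.0119
gripper_force: 31.0
```

Call:
drive_effector --offsets '[0, 0, -0.1, 0, 0, 0, 0, 0, -0.15, 0, 0, 0, 0, 0, -0.15, 0, 0, 0]'

```text
clock: 3.35
tcp_pos: [0.4281, -0.2755, 0.3388]
orientation: [3.137, 0.121, 0.007]
contact_force: [0.3, 0.3, -0.8]
grip_width: 0.0117
gripper_force: 31.1
```

```bash
python3 - <<'E'
from h import *
im,d,W=grab('scene','s1.png'); np.save('s1.npy',W)
a=cv2.resize(im[60:260,360:520],(640,800),interpolation=cv2.INTER_CUBIC)[:600]
cv2.imwrite('pics/s1c.png',a)
im,d,W=grab('wrist','w2.png'); np.save('w2.npy',W)
to([.449,.182,.332],5.8)
o=r.get_obs();print(o['tcp_pos'],o['contact_force'],o['gripper_force'],o['grip_width'])
E
```

```text
delta [ 0.0572 -0.4539  0.0037] [-3.0000e-04  0.0000e+00 -1.5951e+00]
[ 0.42686834 -0.27495054  0.33562946] [ 0.2592876  -0.26179272 -0.73266023] 31.059417128562927 0.011704254020507995
```

View pics/s1c.png

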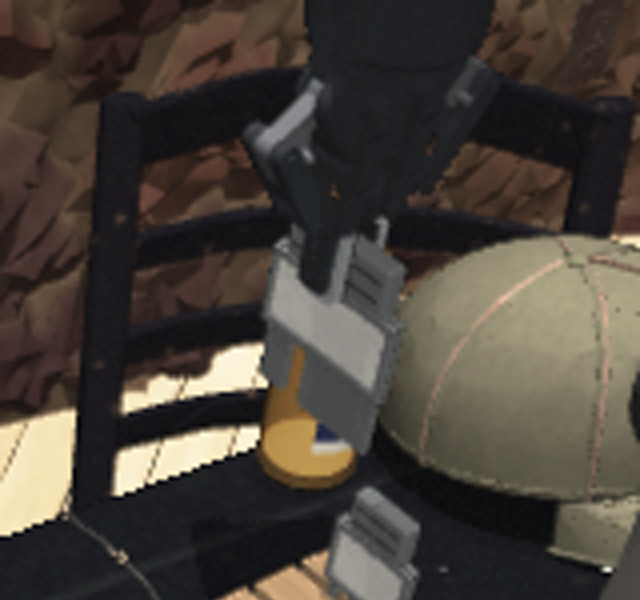

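To row units: -0.2 m / 0.3 = -0.6667, -0.04 m / 0.3 = -0.1333, -0.13 rad / 6.2832 = -0.0207.

Call:
drive_effector --offsets '[0.0167, -0.1333, 0, 0, 0, -0.0207, 0.0333, -0.2667, 0, 0, 0, -0.0414, 0.05, -0.4, 0, 0, 0, -0.0621, 0.0667, -0.5333, 0, 0, 0, -0.0828, 0.0833, -0.6667, 0, 0, 0, -0.1035]'

```text
clock: 3.95
tcp_pos: [0.4358, -0.0723, 0.3344]
orientation: [-2.932, -1.124, 0.004]
contact_force: [0.7, -0.7, 0.0]
grip_width: 0.0116
gripper_force: 31.0
```

Run:
```python
from h import *
to([.449,.182,.332],5.8)
```

```text
delta [ 0.1798 -0.1803  0.0024] [-2.9e-03  7.0e-04 -9.4e-01]
```

To row units: -0.14 m / 0.3 = -0.4667, -0.12 m / 0.3 = -0.4, -0.69 rad / 6.2832 = -0.1098.

Call:
drive_effector --offsets '[0.1, -0.1, 0, 0, 0, -0.0223, 0.2, -0.2, 0, 0, 0, -0.0446, 0.3, -0.3, 0, 0, 0, -0.0668, 0.4, -0.4, 0, 0, 0, -0.0891, 0.4667, -0.4667, 0, 0, 0, -0.1098]'

```text
clock: 4.45
tcp_pos: [0.4473, 0.1267, 0.3346]
orientation: [-2.375, -2.053, 0.002]
contact_force: [0.0, 0.6, -0.9]
grip_width: 0.0114
gripper_force: 31.0
```

Run:
```python
from h import *
to([.449,.182,.332],5.8)
```

```text
delta [ 0.055  -0.0063  0.0026] [-0.0024 -0.0005 -0.2465]
```

To row units: -0.2465 rad / 6.2832 = -0.0392.

Call:
drive_effector --offsets '[0, 0, 0, 0, 0, -0.0191, 0, 0, 0, 0, 0, -0.0382, 0, 0, 0, 0, 0, -0.0392, 0, 0, 0, 0, 0, -0.0392]'

```text
clock: 4.85
tcp_pos: [0.4479, 0.1234, 0.3348]
orientation: [-2.119, -2.317, 0.003]
contact_force: [0.7, 0.2, -0.5]
grip_width: 0.0116
gripper_force: 31.0
```

Run:
```python
from h import *
im,d,W=grab('wrist','w3.png'); np.save('w3.npy',W)
o=r.get_obs();print(o['tcp_pos'])
```

```text
[0.44808512 0.12332919 0.33510651]
```

View pics/w3.png

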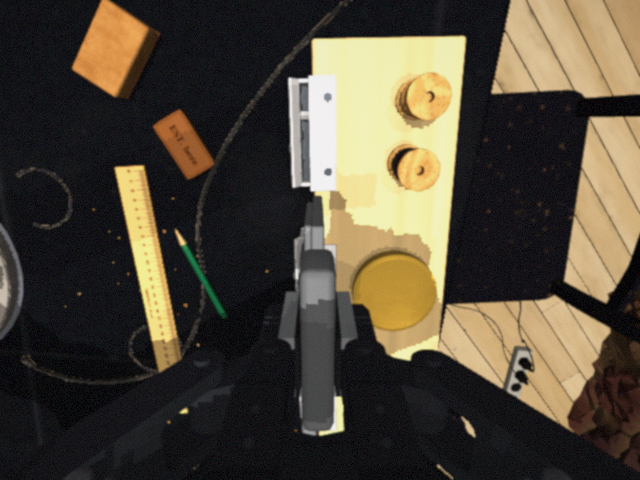

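Create m.py:
```python
from h import *
def prof(f,tcp,th):
    W=np.load(f); im=None
    a=np.radians(th); ex=np.array([np.cos(a),np.sin(a)]); ey=np.array([-np.sin(a),np.cos(a)])
    D=W[...,:2]-tcp[:2]; X=D@ex*1e3; Y=D@ey*1e3; Z=W[...,2]*1e3
    return X,Y,Z
```

Run:
```python
from m import *
W=np.load('w3.npy')
# shelf rear/side edges -> yaw
m=(np.abs(W[...,2]-.1)<.006)&(W[...,0]>.44)
cs,_=cv2.findContours(m.astype(np.uint8),0,1); 
q=W[m][:,:2].astype(np.float32); print(cv2.minAreaRect(q))
tcp=np.array([.4481,.1233,.335])
X,Y,Z=prof('w3.npy',tcp,5.8)
# row-profile over clip rows
for v in (85,100,113,117,125,150,180):
    print(v,round(float(Y[v,310]),1),[(u,round(float(X[v,u]),1),round(float(Z[v,u]))) for u in range(284,318,2)])
for u in (293,300,304,308,320): 
    print('col',u,[(v,round(float(Y[v,u]),1),round(float(Z[v,u]))) for v in list(range(70,84,2))+list(range(106,124,2))+list(range(180,198,2))])
m=(Z>150)&(np.abs(X)<25)&(Y>-60)
print('held',m.sum());
for v in range(196,300,8):
    s=m[v]
    if s.any(): print(v,round(float(np.nanmean(Y[v,s])),1),np.round([np.nanmin(X[v,s]),np.nanmax(X[v,s]),np.nanmin(Z[v,s]),np.nanmax(Z[v,s])],1))
```

```text
((0.5040877461433411, 0.08301742374897003), (0.11262454092502594, 0.3525540232658386), 6.096073627471924)
85 98.7 [(284, -31.7, 0), (286, -29.8, -1), (288, -27.9, -1), (290, -20.1, 86), (292, -18.8, 83), (294, -17.2, 84), (296, -15.8, 81), (298, -14.4, 78), (300, -13.8, 53), (302, -11.8, 63), (304, -10.0, 65), (306, -8.4, 64), (308, -6.8, 64), (310, -4.5, 102), (312, -3.0, 102), (314, -1.5, 103), (316, -0.1, 102)]
100 88.4 [(284, -32.3, -1), (286, -30.2, 0), (288, -28.3, 0), (290, -20.6, 85), (292, -19.0, 84), (294, -17.6, 81), (296, -16.0, 82), (298, -14.6, 79), (300, -13.8, 62), (302, -12.0, 64), (304, -10.3, 64), (306, -8.7, 63), (308, -7.0, 64), (310, -4.7, 101), (312, -3.1, 102), (314, -1.7, 100), (316, -0.2, 101)]
113 79.2 [(284, -32.7, 0), (286, -30.7, 0), (288, -28.6, 1), (290, -20.8, 86), (292, -19.3, 85), (294, -17.8, 83), (296, -16.3, 81), (298, -14.8, 80), (300, -13.5, 74), (302, -11.9, 73), (304, -10.2, 75), (306, -8.6, 73), (308, -7.0, 73), (310, -4.8, 101), (312, -3.3, 101), (314, -1.8, 103), (316, -0.3, 101)]
117 76.3 [(284, -32.8, 1), (286, -30.8, 0), (288, -28.8, 0)
[... 3110 characters left out ...]
 (116, 76.9, 101), (118, 75.5, 101), (120, 74.1, 101), (122, 72.7, 102), (180, 29.1, 102), (182, 27.3, 101), (184, 25.8, 102), (186, 24.3, 102), (188, 23.0, 103), (190, 21.1, 102), (192, 19.1, 100), (194, 17.6, 101), (196, 35.4, 197)]
held 32851
196 35.4 [ -1.5   2.3 195.6 197.9]
204 38.5 [ -4.4   2.5 229.1 232.1]
212 38.5 [ -4.4   2.8 243.9 247.4]
220 38.6 [ -4.4   2.6 258.1 261.3]
228 37.7 [ -4.5   2.9 266.3 269.3]
236 34.7 [ -4.6   2.9 266.5 269.3]
244 31.5 [ -4.7   2.9 266.7 269. ]
252 30.4 [ -5.    5.3 269.5 275.6]
260 30.2 [ -5.5   6.3 275.1 283.8]
268 30.3 [ -5.6   5.9 283.2 291.2]
276 28.7 [ -5.6   6.  289.5 293.1]
284 22.9 [-15.2   6.  150.7 293.4]
292 18.2 [-12.1  12.5 266.6 294.1]
```

Add to h.py:
```python
def avg(n=8):
    T=[];F=[]
    for _ in range(n):
        o=r.get_obs(); T.append(o['tcp_pos']);F.append(o['contact_force'])
    return np.mean(T,0),np.std(T,0)
```

Run:
```python
from h import *
print(avg())
to([.4317,.1866,.26],5.9)
```

```text
(array([0.44808512, 0.12332919, 0.33510651]), array([0.00000000e+00, 1.38777878e-17, 0.00000000e+00]))
delta [ 0.0645 -0.0106  0.0751] [-0.0016  0.0001 -0.0137]
```

To row units: 0.075 m / 0.3 = 0.25, 0.0645 m / 0.3 = 0.215, -0.008 rad / 6.2832 = -0.0013.

Call:
drive_effector --offsets '[0.1067, -0.0177, 0, 0, 0, -0.0013, 0.215, -0.0353, 0, 0, 0, -0.0013, 0.215, -0.0353, 0.1167, 0, 0, -0.0013, 0.215, -0.0353, 0.2, 0, 0, -0.0013, 0.215, -0.0353, 0.25, 0, 0, -0.0013]'

```text
clock: 5.4
tcp_pos: [0.431, 0.1864, 0.2588]
orientation: [-2.109, -2.327, 0.004]
contact_force: [-0.2, -0.1, -1.0]
grip_width: 0.0119
gripper_force: 31.0
```

Call:
drive_effector --offsets '[0, 0, 0, 0, 0, 0, 0, 0, 0, 0, 0, 0, 0, 0, 0, 0, 0, 0]'

```text
clock: 5.7
tcp_pos: [0.4325, 0.1872, 0.2619]
orientation: [2.108, 2.329, 0.003]
contact_force: [-0.0, 0.0, -0.6]
grip_width: 0.0114
gripper_force: 31.0
```

```bash
python3 - <<'E'
from m import *
to([.4317,.1866,.26],5.9)
o=r.get_obs();tcp=o['tcp_pos'];print(tcp,o['contact_force'],o['moment'],o['joints'])
im,d,W=grab('wrist','w4.png'); np.save('w4.npy',W)
im,d,W=grab('scene','s4.png'); cv2.imwrite('pics/s4c.png',cv2.resize(im[130:330,120:320],(600,600),interpolation=cv2.INTER_CUBIC))
to([.4317,.1866,.26],5.9)
X,Y,Z=prof('w4.npy',tcp,5.9)
m=(Z>110)&(np.abs(X)<25)&(Y>15)
for v in range(130,280,8):
    s=m[v]
    if s.any(): print(v,round(float(np.nanmean(Y[v,s])),1),np.round([np.nanmin(X[v,s]),np.nanmax(X[v,s]),np.nanmin(Z[v,s]),np.nanmax(Z[v,s])],1))
E
```

```text
delta [-0.0005 -0.0009  0.0019] [ 0.0017 -0.0005 -0.0035]
[0.43250895 0.18722016 0.261902  ] [-0.03190387  0.00139263 -0.6192227 ] [0.03318081 0.0423847  0.01468475] [ 0.0265493   0.25358438 -0.64685292  2.03802129  0.19363516  0.9070486
 -0.62525554]
delta [-0.0005 -0.0008  0.0019] [ 0.0019 -0.0004 -0.0033]
202 38.2 [ -3.3   3.  136.9 154.3]
210 38.4 [ -4.4   3.1 166.4 171.5]
218 38.5 [ -4.4   2.8 182.  184.7]
226 38.3 [ -4.5   2.6 191.3 196.6]
234 35.3 [ -4.4   3.  193.1 196.1]
242 32.2 [ -4.5   3.  193.7 196.1]
250 30.3 [ -4.6   4.8 193.  200.7]
258 30.2 [ -5.6   6.1 198.5 208.8]
266 30.3 [ -5.1   6.1 209.8 216.2]
274 29.1 [ -5.7   6.1 212.6 219.9]
```

View pics/w4.png

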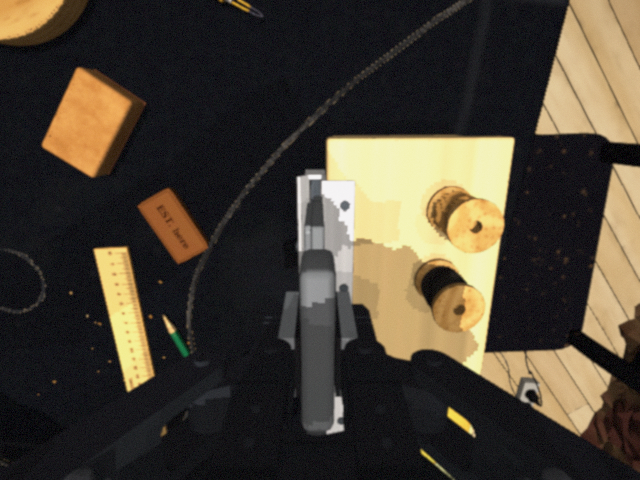

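Run:
```python
from m import *
tcp=np.array([.4325,.1872,.2619])
X,Y,Z=prof('w4.npy',tcp,5.9)
for v in (176,180,184,188,192,196,200):
    print(v,[(u,round(float(X[v,u]),1),round(float(Y[v,u]),1),round(float(Z[v,u]))) for u in range(296,334,2)])
for u in (300,318,326,334): print('col',u,[(v,round(float(Y[v,u]),1),round(float(Z[v,u]))) for v in range(166,196,2)])
```

```text
176 [(296, -17.3, 28.0, 0), (298, -15.6, 28.0, 0), (300, -10.3, 40.4, 83), (302, -9.0, 40.4, 83), (304, -7.9, 39.9, 80), (306, -6.6, 39.9, 80), (308, -5.3, 39.6, 78), (310, -4.0, 39.7, 79), (312, -2.7, 39.4, 77), (314, -1.4, 39.5, 78), (316, -0.1, 39.3, 77), (318, 1.3, 39.4, 77), (320, 2.6, 39.3, 76), (322, 3.8, 40.2, 82), (324, 5.1, 40.4, 84), (326, 6.2, 41.3, 90), (328, 7.2, 42.7, 100), (330, 8.3, 42.8, 101), (332, 9.5, 43.0, 102)]
180 [(296, -17.4, 24.5, -1), (298, -11.6, 38.0, 85), (300, -10.3, 38.0, 85), (302, -9.1, 37.8, 83), (304, -7.8, 37.6, 83), (306, -6.6, 37.3, 80), (308, -5.4, 36.7, 77), (310, -4.4, 33.0, 53), (312, -2.9, 34.6, 63), (314, -1.5, 34.6, 64), (316, -0.1, 34.6, 64), (318, 1.3, 34.8, 65), (320, 2.7, 34.5, 63), (322, 3.6, 40.3, 100), (324, 4.8, 40.3, 100), (326, 6.0, 40.0, 98), (328, 7.2, 40.3, 99), (330, 8.3, 40.6, 102), (332, 9.5, 40.5, 101)]
184 [(296, -17.5, 21.2, 0), (298, -11.7, 35.4, 85), (300, -10.4, 35.4, 85), (302, -9.1, 35.3, 84), (304, -7.9, 34.8, 81), (306, -6.6, 34.5, 80), (308, -5.4, 34.3, 78), (310, -4.5, 30.0, 53), (312, -2.9, 32.0, 64), (314, -
[... 525 characters left out ...]
(322, 3.6, 35.8, 101), (324, 4.7, 35.8, 102), (326, 5.9, 35.9, 102), (328, 7.1, 36.0, 103), (330, 8.4, 35.8, 102), (332, 9.6, 35.8, 102)]
192 [(296, -17.7, 13.9, -1), (298, -11.7, 30.4, 86), (300, -10.4, 30.3, 85), (302, -9.2, 30.0, 84), (304, -8.0, 29.6, 82), (306, -6.7, 29.3, 80), (308, -5.4, 29.0, 78), (310, -4.6, 23.9, 52), (312, -2.9, 26.2, 64), (314, -1.5, 26.2, 64), (316, -0.1, 26.4, 65), (318, 1.3, 26.2, 64), (320, 2.7, 26.0, 63), (322, 3.5, 33.6, 103), (324, 4.8, 33.3, 101), (326, 6.0, 33.4, 102), (328, 7.1, 33.5, 102), (330, 8.3, 33.5, 103), (332, 9.6, 33.4, 102)]Traceback (most recent call last):
  File "<stdin>", line 5, in <module>
ValueError: cannot convert float NaN to integer
```

To row units: 0.03 m / 0.3 = 0.1, 0.02 m / 0.3 = 0.0667, -0.002 rad / 6.2832 = -0.0003.

Call:
drive_effector --offsets '[0, -0.004, 0, 0, 0, -0.0003, 0, -0.004, 0.0333, 0, 0, -0.0003, 0, -0.004, 0.0667, 0, 0, -0.0003, 0, -0.004, 0.1, 0, 0, -0.0003, 0, -0.004, 0.1, 0, 0, -0.0003]'

```text
clock: 6.3
tcp_pos: [0.4298, 0.1863, 0.229]
orientation: [-2.103, -2.331, 0.005]
contact_force: [-0.4, 0.6, -0.3]
grip_width: 0.0116
gripper_force: 31.0
```

Call:
drive_effector --offsets '[0, 0, 0.0133, 0, 0, 0, 0, 0, 0.0267, 0, 0, 0, 0, 0, 0.0333, 0, 0, 0, 0, 0, 0.0333, 0, 0, 0]'

```text
clock: 6.7
tcp_pos: [0.4307, 0.1868, 0.2207]
orientation: [-2.105, -2.332, 0.0]
contact_force: [-0.6, -0.1, -0.9]
grip_width: 0.0115
gripper_force: 31.0
```

Call:
drive_effector --offsets '[0, 0, 0.01, 0, 0, 0, 0, 0, 0.02, 0, 0, 0, 0, 0, 0.0267, 0, 0, 0, 0, 0, 0.0267, 0, 0, 0]'

```text
clock: 7.1
tcp_pos: [0.4306, 0.1868, 0.2126]
orientation: [-2.105, -2.332, 0.001]
contact_force: [0.0, 1.0, -1.0]
grip_width: 0.0114
gripper_force: 31.0
```

Run:
```python
from h import *
o=r.get_obs();print(o['tcp_pos'],o['contact_force'],o['moment'])
```

```text
[0.43058028 0.18676773 0.2125795 ] [ 0.01057321  1.00191499 -1.00942691] [-0.01664438  0.05046448 -0.02546555]
```

To row units: 0.006 m / 0.3 = 0.02, 0.003 m / 0.3 = 0.01.

Call:
drive_effector --offsets '[0, 0, 0.01, 0, 0, 0, 0, 0, 0.02, 0, 0, 0, 0, 0, 0.02, 0, 0, 0]'

```text
clock: 7.4
tcp_pos: [0.4305, 0.1867, 0.2065]
orientation: [-2.104, -2.332, 0.001]
contact_force: [-0.4, -0.1, -0.0]
grip_width: 0.0114
gripper_force: 31.0
```

Call:
drive_effector --offsets '[0, 0, 0.0067, 0, 0, 0, 0, 0, 0.01, 0, 0, 0, 0, 0, 0.01, 0, 0, 0]'

```text
clock: 7.7
tcp_pos: [0.4309, 0.187, 0.2041]
orientation: [2.105, 2.332, 0.0]
contact_force: [-2.1, -0.4, 2.7]
grip_width: 0.0112
gripper_force: 31.6
```

Call:
drive_effector --offsets '[0, 0, 0.0033, 0, 0, 0, 0, 0, 0.0067, 0, 0, 0, 0, 0, 0.0067, 0, 0, 0]'

```text
clock: 8.0
tcp_pos: [0.4309, 0.187, 0.202]
orientation: [2.105, 2.332, 0.001]
contact_force: [-0.8, -0.8, 4.6]
grip_width: 0.0117
gripper_force: 31.9
```

To row units: 0.002 m / 0.3 = 0.0067, 0.001 m / 0.3 = 0.0033.

Call:
drive_effector --offsets '[0, 0, 0.0033, 0, 0, 0, 0, 0, 0.0067, 0, 0, 0, 0, 0, 0.0067, 0, 0, 0]' --grip_force 50

```text
clock: 8.3
tcp_pos: [0.4309, 0.187, 0.2001]
orientation: [2.105, 2.332, 0.001]
contact_force: [-0.9, -0.6, 5.3]
grip_width: 0.0114
gripper_force: 54.9
```

Call:
drive_effector --offsets '[0, 0, 0.0033, 0, 0, 0, 0, 0, 0.0067, 0, 0, 0, 0, 0, 0.0067, 0, 0, 0]'

```text
clock: 8.6
tcp_pos: [0.4309, 0.187, 0.1982]
orientation: [2.105, 2.332, 0.001]
contact_force: [-1.2, -1.0, 6.4]
grip_width: 0.0114
gripper_force: 55.1
```

Call:
drive_effector --offsets '[0, 0, 0.0033, 0, 0, 0, 0, 0, 0.0067, 0, 0, 0, 0, 0, 0.0067, 0, 0, 0]'

```text
clock: 8.9
tcp_pos: [0.4311, 0.1872, 0.1968]
orientation: [2.104, 2.332, 0.001]
contact_force: [-2.7, -1.3, 14.3]
grip_width: 0.0107
gripper_force: 56.1
```

To row units: 0.0005 m / 0.3 = 0.0017.

Call:
drive_effector --offsets '[0, 0, 0.0017, 0, 0, 0, 0, 0, 0.0017, 0, 0, 0, 0, 0, 0.0017, 0, 0, 0]'

```text
clock: 9.2
tcp_pos: [0.4312, 0.1873, 0.1968]
orientation: [2.104, 2.331, 0.001]
contact_force: [-4.2, -2.2, 18.5]
grip_width: 0.0109
gripper_force: 56.9
```

Run:
```python
from h import *
im,d,W=grab('wrist','w5.png'); np.save('w5.npy',W)
im,d,W=grab('scene','s5.png'); cv2.imwrite('pics/s5c.png',cv2.resize(im[150:320,140:360],(792,600),interpolation=cv2.INTER_CUBIC))
np.save('s5.npy',W)
o=r.get_obs();print(o['tcp_pos'],o['contact_force'],o['moment'],o['clock'])
```

```text
[0.4311571  0.18728688 0.19678924] [-3.66019725 -1.90135092 18.81468683] [-0.63635107  1.11606952 -0.03363686] 9.3
```

View pics/s5c.png

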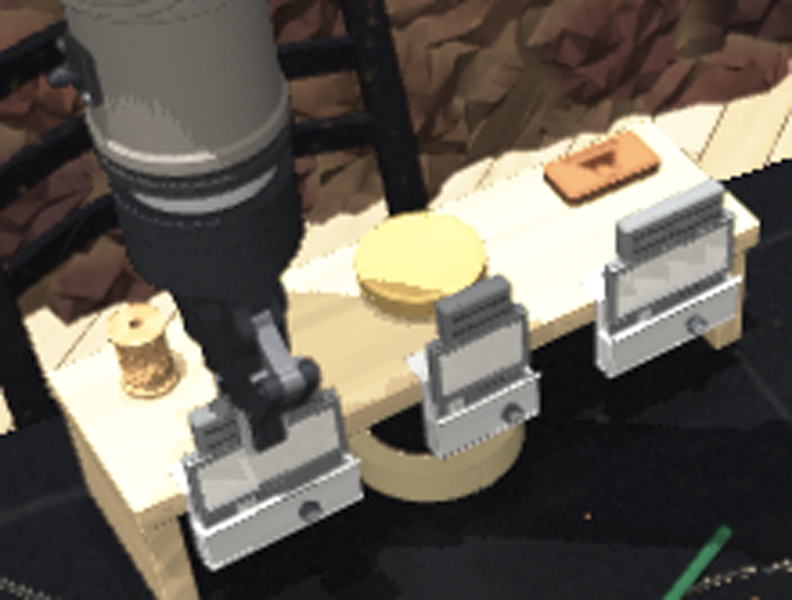

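View pics/w5.png

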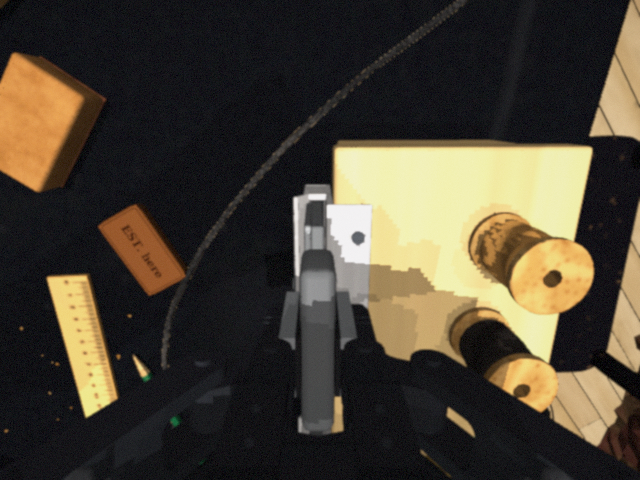

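Run:
```python
from h import *
W=np.load('w5.npy'); Z=W[...,2]*1e3
print('bead',np.round(np.nanmedian(Z[290:320,312:326]),1),'shelf',np.round(np.nanmedian(Z[170:200,400:500]),1))
print(r.hand_in())
```

```text
bead 154.5 shelf 100.7
the job is handed in; nothing more can be done
None
```

The wide holder is fully home in the empty left-hand clip with its card facing outward. The gripper is still holding it down at about 19 N, upright, and I have handed the job in at about 9.3 s on the robot's clock. Its top measures 154.5 mm above the table, level with its neighbours. The last camera views show the stock in place, and the arm went near the narrow spare only to lift the wide holder out.

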